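# Drop the broken plates into the reject box

## Task

Two of the four ceramic plates standing in the rack have a broken corner: put both through a sprung flap of the steel reject box, holding the flap open as each plate drops so that it does not get pinched, and leave both flaps shut. One of the two trays inside is already heaped full and its flap hardly gives, so feel which flap opens and use that one. Leave the whole plates in the rack and do not knock over or shift the jar or the screwdriver.

Things in the scene. Friction and masses are not known exactly. Their poses are not given: they have to be found in the camera images.
- box: Fixed steel reject box, 100 (x) by 230 (y) by 160 mm tall; origin at the centre of its underside. Two slots in its top, a on the +y side, b on the -y side, each over its own closed compartment with a 35 mm tall tray. One tray (a or b, at random) is heaped with scrap up to the flap, the other is empty. From outside they look the same: only pressing the flaps tells.
- flap_a (a joint): Flap of slot_a, angle: 0 shut, to 1.4 swung down into the box. Steel, 72 (x) by 96 (y) by 3 mm, upper face 2 mm below the box top, hinged along the slot's +x edge (dark barrel). A spring shuts it: it gives at 2.5 N pressed halfway along, and pushes back 1 to 3 N at its free edge, enough to pinch a plate in the slot. Over the full tray it gives only 4 mm, then is solid.
- flap_b (a joint): Flap of slot_b, angle: 0 shut, to 1.4 swung down into the box. Steel, 72 (x) by 96 (y) by 3 mm, upper face 2 mm below the box top, hinged along the slot's +x edge (dark barrel). A spring shuts it: it gives at 2.5 N pressed halfway along, and pushes back 1 to 3 N at its free edge, enough to pinch a plate in the slot. Over the full tray it gives only 4 mm, then is solid.
- slot_a (a point): Centre of slot a at the level of the box's top (160 mm above the table), axes as the box. The slot is 74 mm (x) by 98 mm (y), through a 4 mm top, closed by flap a.
- slot_b (a point): Centre of slot b at the level of the box's top (160 mm above the table), axes as the box. The slot is 74 mm (x) by 98 mm (y), through a 4 mm top, closed by flap b.
- rack: Fixed black rack block 130 mm (x) by 160 mm (y), 22 mm tall, origin at the centre of its underside. Four pockets 13 x 64 mm, 14 mm deep (floor 8 mm above the table), at x = +-42 mm, y = +-38 mm, hold the four plates in any order, plate axes parallel to the rack's.
- reject1_mid (a point): Reject: white ceramic plate standing on edge in the rack: 10 mm thick (its own x), 60 mm wide (y), 70 mm tall (z), about 150 g. The +y upper corner is broken off: 60 mm wide up to 46 mm high, then 48 mm wide to 56 mm, 40 mm wide to the top. This point is the centre of the full 10 x 60 x 70 mm outline, 35 mm above its lower edge.
- reject2_mid (a point): Reject: white ceramic plate standing on edge in the rack: 10 mm thick (its own x), 60 mm wide (y), 70 mm tall (z), about 150 g. The -y upper corner is broken off: 60 mm wide up to 46 mm high, then 48 mm wide to 56 mm, 40 mm wide to the top. This point is the centre of the full 10 x 60 x 70 mm outline, 35 mm above its lower edge.
- good1_mid (a point): Good, whole white ceramic plate standing on edge in the rack: 10 mm thick (its own x), 60 mm wide (y), 70 mm tall (z), about 150 g. This point is the centre of the full 10 x 60 x 70 mm outline, 35 mm above its lower edge.
- good2_mid (a point): Good, whole white ceramic plate standing on edge in the rack: 10 mm thick (its own x), 60 mm wide (y), 70 mm tall (z), about 150 g. This point is the centre of the full 10 x 60 x 70 mm outline, 35 mm above its lower edge.
- jar_mid (a point): Closed jar with a white cap, 60 mm across, 85 mm tall, standing on the table; point half-way up. Bystander.
- driver: Screwdriver with a black handle lying on the table. Bystander.

How it is judged:
By the outcome, as a careful person would: the job done as asked, in the order asked, and still so for the second after the job is handed in, with the robot touching nothing.
It also fails if it takes over 72 s, if anything falls off the work surface, if the arm or the gripper's body presses on something with over 40 N, if the wrist force passes 120 N, or if a joint passes its speed limit or range.

## Robot

A 6-joint arm with a two-finger parallel gripper is mounted at the origin on the work surface. World frame = base frame: x ahead of the robot, y to its left, z up, the work surface at z = 0. Lengths are in m, angles in rad, forces in N, time in s.
With the tool pointing down it reaches from about 0.25 to 0.775 m from the base axis. Payload 4 kg.
Tool frame: the origin (TCP) lies between the finger pads; the fingertips stand robot.finger_overhang ahead of it and the grasp point (between the pads) lies 2 mm behind it (robot.finger_overhang is the distance from the TCP to the fingertips, in m); z points along the fingers, y is the direction in which the jaws open and shut (so a half turn about z gives the same grasp; the last joint's range is limited). The gripper opens to 85 mm and grips with 20 to 120 N. Pads are 22 mm wide; open, the fingers measure 114 mm over their backs; the gripper's body (76 mm by 85 mm) begins 54 mm behind the grasp point. The pads swing forward as they close: fully open they stand 13 mm farther back than shut.
Start: joints at [1.097, 0.087, 1.371, -0, 1.684, -0.103], TCP at [0.199, 0.513, 0.248] pointing down, gripper open.
Joint ranges: [-3.1, 3.1], [-0.76, 2.03], [0.27, 2.55], [-1.08, 4.22], [0.17, 2.65], [-2.57, 2.57]. Speed limits (rad/s): [2.79, 2.79, 3.14, 3.14, 3.14, 3.14].

## Interface

Orientations are given as a rotation vector (axis times angle).
In Python, from plant import monitor, imaging, ticket, robot gives the robot as it stands.
- The arm moves only by the shell command python3 -m jog 'ROWS' [FORCE]. ROWS is JSON, a list of rows, each an object with "xyz": the shift along the tool's x, y, z scaled (see below), a list of three; "spin": the turn about the tool's z scaled (see below); "jaw": the finger opening in mm, from 0 to 85.4. In form: [{"xyz": [x, y, z], "spin": spin, "jaw": jaw}, ...]. A call has 1 to 8 rows; each row shifts and turns the pose as measured when the row begins, along the tool's axes as they then stand; what a row does not reach is not made up. The controller multiplies each number of a shift by 300 mm and each number of a turn by pi/4 rad. A row lasts 1/8 s, in which the tool goes at most 62.5 mm and 10.7 degrees, less where a joint would pass 70% of its speed; a pose out of reach is approached as far as the arm can. A call with a number of a shift or a turn outside -1 to 1 is refused whole. A call with a gripper value outside its range is refused whole. The fingers move at their own pace and stop on an object; FORCE is the grip in N (left out, the last holds). Time passes only in rows, so rows that do not move let the fingers close. It gives the time, the measured TCP pose, the force and the opening at its end, in the units of the state.
- monitor.sense(): the state, without advancing time (a new reading comes with each control period).
- imaging.get_image(name): name is "scene" or "side" or "wrist"; returns a dict with "color" (420x560x3 uint8, blue, green, red), "fx", "fy", "cx", "cy" (pixels), "R" (3x3) and "t" (3): a world point X has camera coordinates R X + t; the wrist camera has in their place "tool_from_camera" (4x4, takes a point from camera to tool coordinates, whose origin is the TCP and whose axes are the flange's). Camera axes: x right, y down, z forward; pixel columns grow to the right and rows downward; lengths in m; the calibration is good to about 2 mm. A picture is of the moment at which its call begins: read the wrist's pose just before it. There is no depth.
- ticket.finish_job(): hands the job in, once; it reports no verdict.
The state is a dict: "time": time; "joint_pos": joint angles; "joint_velocities": joint speeds; "joint_efforts": joint torques, N m; "position": TCP position; "ee_rot": TCP orientation; "force": force on the tool from outside, world axes, zero at the start; "moment": the same for the moment, N m; "grip_width": finger opening in m.
Only numpy, scipy, OpenCV 4.12 (cv2) and the standard library are available. Lean on these libraries where they do the work, as an engineer would, in place of code of your own. Each camera call takes 0.05 s, during which the arm holds its last target.

## Working session

There is one attempt and no reset: what is moved stays moved. The work goes in short steps, Python scripts to look and compute and a shell command to move; the robot and the scene stay as the last step left them, time stands still between calls to the robot, and variables do not carry over. Pictures are saved under pics/ and viewed, and the job is handed in when it is done.

```bash
ls; mkdir -p pics
python3 - <<'E'
from plant import monitor, imaging, ticket, robot
import cv2
print(monitor.sense()); print({k:getattr(robot,k) for k in dir(robot) if not k.startswith('_')})
for n in ("scene","side","wrist"):
    d=imaging.get_image(n); cv2.imwrite(f"pics/{n}0.png",d["color"])
    print({k:v for k,v in d.items() if k!="color"})
E
```

```text
pics
{'time': 0.0, 'joint_pos': array([ 1.09687921e+00,  8.79654626e-02,  1.37225883e+00,  3.31963707e-05,
        1.68364136e+00, -1.03088045e-01]), 'joint_velocities': array([-0.00055143, -0.0003428 , -0.00087724, -0.00093809, -0.00020132,
       -0.0005829 ]), 'joint_efforts': array([-1.10556201e-03, -3.51862586e+01, -3.13270569e+01, -4.09965733e-04,
        1.10044191e-02, -5.23482868e-06]), 'position': array([0.19908626, 0.51219833, 0.24713108]), 'ee_rot': array([-0.57903401, -3.08707803,  0.00340737]), 'force': array([-0.10731621,  0.47853384, -0.25238617]), 'moment': array([-0.02971577,  0.04044328,  0.02074961]), 'grip_width': 0.08538946969443703}
{'IKError': <class 'plant.IKError'>, 'finger_overhang': 0.017}
{'fx': 396.81658595926075, 'fy': 396.81658595926075, 'cx': 278.51421068029396, 'cy': 219.5895242750564, 'R': array([[ 0.33674789,  0.94157337,  0.00635965],
       [ 0.7055304 , -0.24784423, -0.66392778],
       [-0.62356052,  0.2280632 , -0.74776966]]), 't': array([-0.19346534, -0.32430129,  1.46486053])}
{'fx': 472.8345497830947, 'fy': 472.8345497830947, 'cx': 274.35804380983205, 'cy': 209.62299895515332, 'R': array([[ 0.70065223, -0.71340541,  0.01179719],
       [-0.37110539, -0.37849345, -0.84795253],
       [ 0.60939909,  0.58974183, -0.52994087]]), 't': array([-0.39106108,  0.30471777,  0.86276715])}
{'fx': 316.0998475735869, 'fy': 316.0998475735869, 'cx': 277.75415666676196, 'cy': 213.45309874756995, 'tool_from_camera': array([[-6.76529632e-04, -9.47193556e-01, -3.20661675e-01,
         8.28241931e-02],
       [ 9.99999767e-01, -6.11588254e-04, -3.03238674e-04,
         1.02661331e-03],
       [ 9.11128036e-05, -3.20661806e-01,  9.47193749e-01,
        -1.26476378e-01],
       [ 0.00000000e+00,  0.00000000e+00,  0.00000000e+00,
         1.00000000e+00]])}
```

View pics/scene0.png

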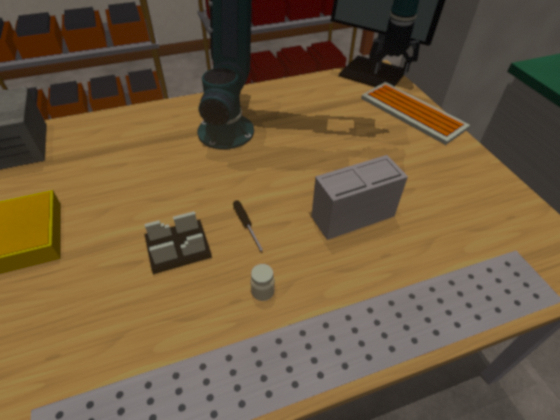

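View pics/side0.png

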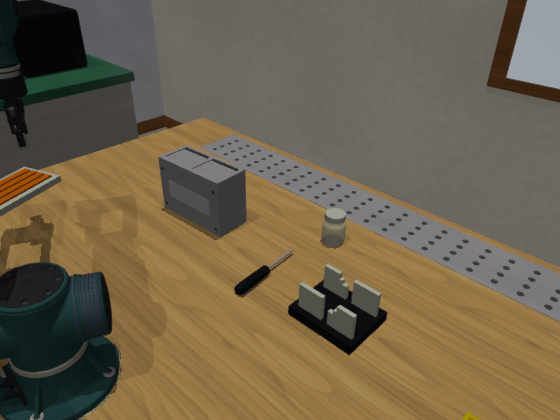

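View pics/wrist0.png

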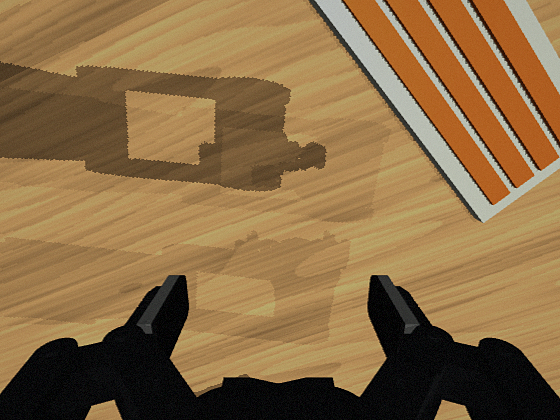

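Run:
```python
import cv2
s=cv2.imread("pics/scene0.png"); d=cv2.imread("pics/side0.png")
def z(im,x,y,w,h,n,f): cv2.imwrite(n,cv2.resize(im[y:y+h,x:x+w],None,fx=f,fy=f,interpolation=cv2.INTER_CUBIC))
z(s,130,195,100,80,"pics/s_rack.png",8)
z(s,300,150,110,90,"pics/s_box.png",7)
z(d,280,255,115,100,"pics/d_rack.png",6)
z(d,150,140,110,100,"pics/d_box.png",6)
```

```text
(no output)
```

View pics/s_rack.png

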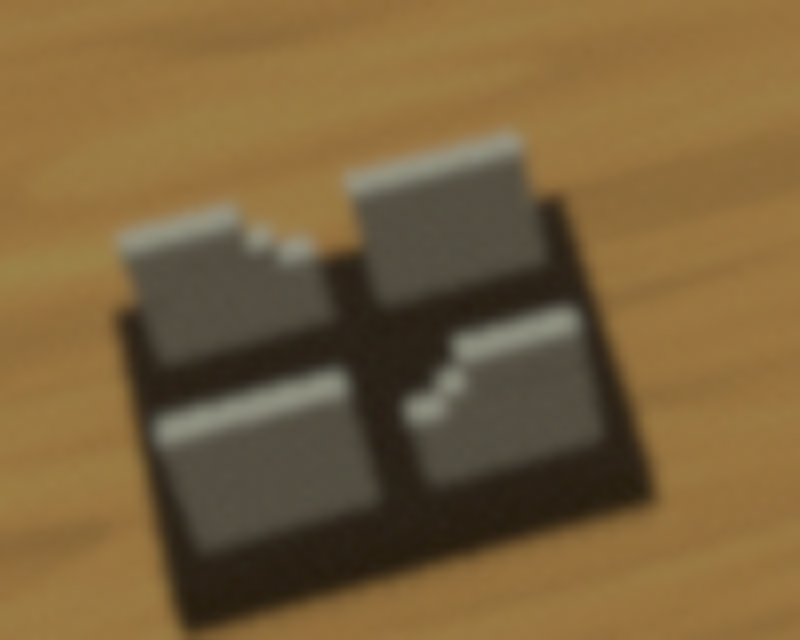

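View pics/s_box.png

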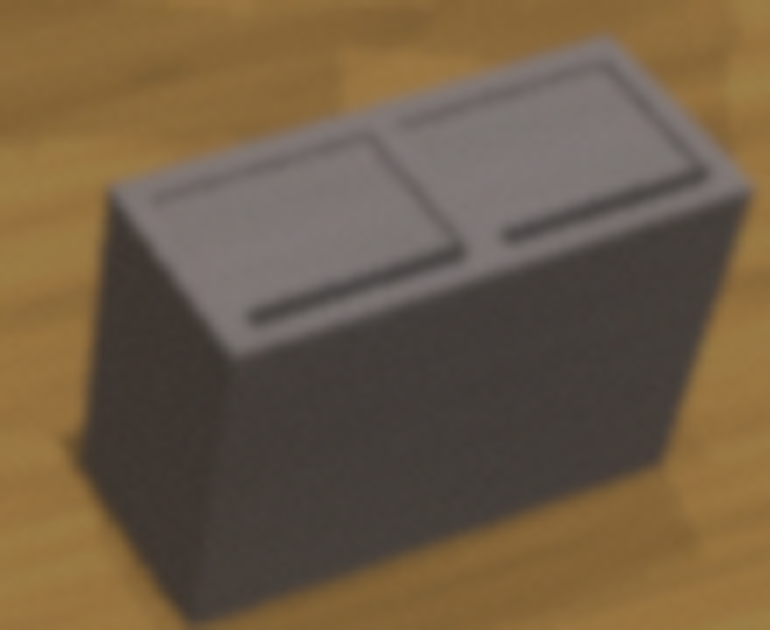

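View pics/d_rack.png

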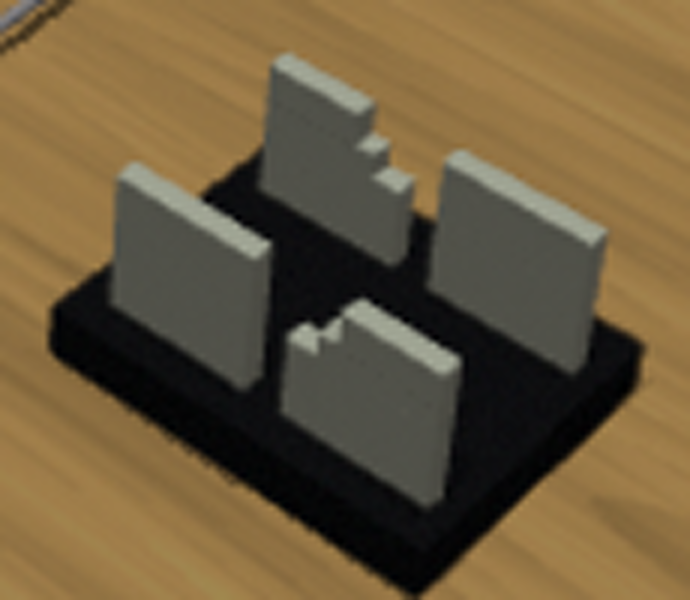

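View pics/d_box.png

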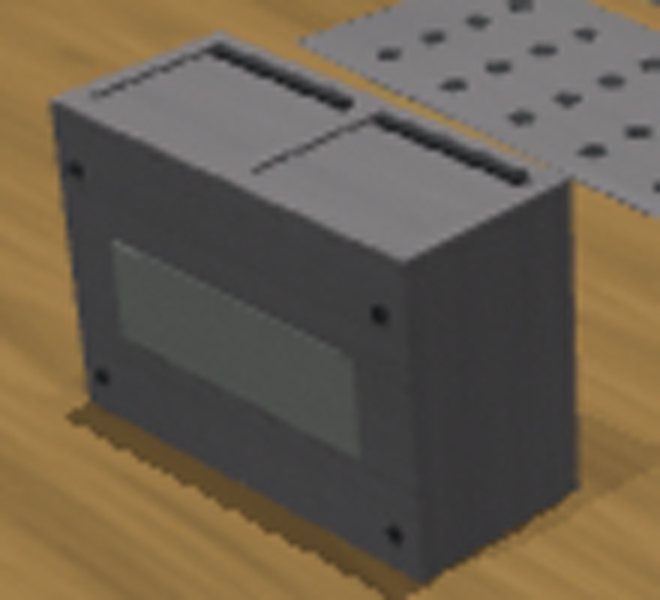

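```bash
cat > fit.py <<'E'
import numpy as np, cv2
from plant import imaging
from scipy.optimize import least_squares
C={n:imaging.get_image(n) for n in("scene","side")}
def proj(n,X):
    c=C[n]; p=X@c["R"].T+c["t"]; return np.c_[p[:,0]/p[:,2]*c["fx"]+c["cx"],p[:,1]/p[:,2]*c["fy"]+c["cy"]]
def w(q,P):
    c,s=np.cos(q[2]),np.sin(q[2]); P=np.asarray(P,float)
    return np.c_[q[0]+c*P[:,0]-s*P[:,1],q[1]+s*P[:,0]+c*P[:,1],P[:,2]]
def px(off,f,uv): return (np.asarray(uv,float)+.5)/f-.5+off
def fit(obs,q0):
    def r(q,sep=False):
        o=[proj(n,w(q,P))-uv for n,P,uv in obs]; return o if sep else np.concatenate(o).ravel()
    s=least_squares(r,q0,loss="soft_l1"); 
    print("pose",s.x.round(4)); [print(o.round(1).tolist()) for o in r(s.x,True)]
    return s.x
if __name__=="__main__":
    a,b,h=.05,.115,.16
    so=[(-a,-b,h),(-a,b,h),(a,b,h),(a,-b,h),(a,-b,0),(a,b,0),(-a,-b,0)]
    su=px((300,150),7,[(110,190),(605,35),(752,190),(235,357),(190,622),(660,465),(80,455)])
    do=[(-a,-b,h),(-a,b,h),(a,b,h),(a,-b,h),(-a,-b,0),(a,-b,0),(-a,b,0)]
    du=px((150,140),6,[(405,262),(55,103),(218,32),(572,182),(425,582),(578,488),(90,402)])
    for k in ([0,1],[0],[1]): fit([[("scene",so,su),("side",do,du)][i] for i in k],[.5,.2,0])
    x,y=.042,.038
    pl=lambda X,Y:[(X-.005,Y-.03,.078),(X-.005,Y+.03,.078),(X+.005,Y-.03,.078),(X+.005,Y+.03,.078)]
    so=pl(-x,y)+pl(x,-y)+[(-.065,-.08,.022),(-.065,.08,.022)]
    su=px((130,195),8,[(345,180),(515,135),(355,195),(525,150),(155,415),(340,370),(165,445),(350,388),(115,312),(565,195)])
    do=pl(-x,y)+pl(x,-y)+[(-.065,.08,.022),(.065,-.08,.022),(-.065,-.08,0)]
    du=px((280,255),6,[(255,255),(120,178),(270,243),(135,162),(590,248),(445,165),(605,235),(460,150),(52,308),(642,348),(415,597)])
    for k in ([0,1],[0],[1]): fit([[("scene",so,su),("side",do,du)][i] for i in k],[.5,-.2,0])
E
python3 fit.py
```

```text
pose [0.5323 0.2512 0.0729]
[[-0.4, -0.6], [0.5, -0.1], [0.6, -0.6], [-0.2, -0.1], [0.1, 1.4], [0.5, -0.1], [-0.2, 1.4]]
[[-0.1, 0.4], [-0.9, -0.3], [0.3, 0.1], [0.2, -0.2], [-0.2, 0.6], [0.4, 0.5], [-0.1, 0.2]]
pose [0.5317 0.2511 0.0715]
[[-0.6, -0.8], [0.5, -0.2], [0.5, -0.6], [-0.4, -0.3], [-0.1, 1.2], [0.4, -0.2], [-0.3, 1.2]]
pose [0.5331 0.2522 0.0742]
[[0.0, 0.2], [-0.9, -0.5], [0.3, -0.0], [0.2, -0.5], [-0.1, 0.3], [0.4, 0.2], [-0.1, -0.1]]
pose [ 0.4786 -0.262   0.0111]
[[0.2, -0.6], [0.7, -0.5], [-0.4, 0.1], [0.3, 0.1], [0.1, 0.6], [0.6, -0.1], [-0.6, -0.2], [0.0, 0.5], [0.2, -0.2], [0.2, -0.2]]
[[-0.3, 1.0], [-0.6, -0.3], [0.4, 0.5], [0.1, 0.1], [0.3, -0.1], [-0.2, -0.2], [0.5, -0.4], [0.1, 0.0], [-0.2, -0.3], [0.6, -0.3], [0.1, 0.8]]
pose [ 0.4786 -0.2623  0.0152]
[[0.0, -0.6], [0.5, -0.6], [-0.5, 0.1], [0.1, 0.1], [0.0, 0.7], [0.5, -0.1], [-0.6, -0.1], [-0.0, 0.6], [0.0, -0.1], [-0.0, -0.2]]
pose [ 0.4787 -0.2617  0.0082]
[[-0.4, 0.9], [-0.6, -0.5], [0.3, 0.4], [0.1, -0.1], [0.2, -0.1], [-0.3, -0.3], [0.5, -0.4], [0.1, -0.0], [-0.3, -0.5], [0.5, -0.3], [-0.1, 0.7]]
```

```bash
cat > h.py <<'E'
import numpy as np
from plant import monitor
from scipy.spatial.transform import Rotation as R
BOX=(0.5325,0.2515,0.073); RACK=(0.4786,-0.262,0.011)
def fr(q,x,y): 
    c,s=np.cos(q[2]),np.sin(q[2]); return q[0]+c*x-s*y, q[1]+s*x+c*y
def to(x,y,z,yaw=None):
    """rows to bring TCP to xyz; yaw = world angle (mod pi) of the tool y axis"""
    s=monitor.sense(); r=R.from_rotvec(s["ee_rot"]).as_matrix(); p=s["position"]
    d=r.T@(np.array([x,y,z])-p); 
    cur=np.arctan2(r[1,1],r[0,1]); 
    print("t",s["time"].__round__(2),"pos",p.round(4),"yaw",round(cur,3),"tilt",np.round(r[:2,2],3),"F",s["force"].round(1),"w",round(s["grip_width"]*1e3,1),"j6",s["joint_pos"][5].round(2))
    if yaw is None: yaw=cur
    dy=(yaw-cur+np.pi/2)%np.pi-np.pi/2
    sp=-dy  # tool z down
    print("shift/300 total",(d/.3).round(4),"rows",round(np.linalg.norm(d)/.0625,1)," spin/(pi/4)",round(sp/(np.pi/4),3),"rows",round(abs(sp)/np.radians(10.7),1))
    # sequence with simultaneous spin
    n=int(np.ceil(max(np.linalg.norm(d)/.06,abs(sp)/np.radians(10)))) or 1
    return d,sp
E
python3 - <<'E'
from h import *
import fit
from plant import robot
# slots
def bp(n,uv,z):
    c=fit.C[n]; out=[]
    for u,v in uv:
        ray=c["R"].T@np.array([(u-c["cx"])/c["fx"],(v-c["cy"])/c["fy"],1]); o=-c["R"].T@c["t"]
        X=o+ray*(z-o[2])/ray[2]; dx,dy=X[:2]-BOX[:2]; cs,sn=np.cos(BOX[2]),np.sin(BOX[2])
        out.append((cs*dx+sn*dy,-sn*dx+cs*dy))
    return np.round(out,4)
print(bp("scene",fit.px((300,150),7,[(155,200),(375,130),(405,125),(605,65),(250,320),(462,248),(505,238),(705,175)]),.16))
print(bp("side",fit.px((150,140),6,[(95,93),(215,50),(350,105),(255,170),(375,117),(525,180)]),.16))
for yb in(.055,-.055): 
    x,y=fr(BOX,-.01,yb); print(yb,x,y); to(x,y,.20,BOX[2])
E
```

```text
[[-0.0357 -0.1021]
 [-0.0372 -0.0036]
 [-0.035   0.0088]
 [-0.0345  0.1022]
 [ 0.0358 -0.1006]
 [ 0.0341 -0.0083]
 [ 0.0359  0.0096]
 [ 0.0365  0.1002]]
[[-0.0313  0.1064]
 [ 0.0355  0.1016]
 [ 0.037   0.011 ]
 [-0.0343 -0.0058]
 [ 0.036  -0.0064]
 [ 0.0363 -0.0994]]
0.055 0.5185151982086306 0.3056241657566758
t 0.35 pos [0.1993 0.5126 0.2481] yaw 1.2 tilt [-0. -0.] F [ 0.4 -0.4  0.5] w 85.5 j6 -0.1
shift/300 total [-1.2418 -0.2572  0.1602] rows 6.1  spin/(pi/4) 1.435 rows 6.0
-0.055 0.5265380681303719 0.19591713062118948
t 0.35 pos [0.1993 0.5126 0.2481] yaw 1.2 tilt [-0. -0.] F [ 0.4 -0.4  0.5] w 85.5 j6 -0.1
shift/300 total [-1.3992 -0.5884  0.1603] rows 7.3  spin/(pi/4) 1.435 rows 6.0
```

```bash
python3 -m jog '[{"xyz":[-0.2,-0.04,0],"spin":0,"jaw":0},{"xyz":[-0.2,-0.04,0],"spin":0,"jaw":0},{"xyz":[-0.2,-0.04,0],"spin":0,"jaw":0},{"xyz":[-0.2,-0.04,0],"spin":0,"jaw":0},{"xyz":[-0.2,-0.04,0],"spin":0,"jaw":0},{"xyz":[-0.2,-0.04,0],"spin":0,"jaw":0}]' 40
python3 - <<'E'
from h import *
x,y=fr(BOX,-.01,.055); to(x,y,.19,BOX[2])
E
```

```text
time: 1.1
position: [0.5136, 0.3148, 0.2481]
ee_rot: [0.561, 3.091, 0.005]
force: [0.5, 0.6, -0.0]
grip_width: 0.0003
t 1.1 pos [0.5136 0.3148 0.2481] yaw 1.211 tilt [0.001 0.003] F [ 0.5  0.6 -0. ] w 0.3 j6 -0.76
shift/300 total [-0.0262 -0.0235  0.1934] rows 0.9  spin/(pi/4) 1.45 rows 6.1
```

```bash
python3 -m jog '[{"xyz":[-0.026,-0.023,0],"spin":0.23,"jaw":0},{"xyz":[0,0,0.03],"spin":0.23,"jaw":0},{"xyz":[0,0,0.03],"spin":0.23,"jaw":0},{"xyz":[0,0,0.03],"spin":0.23,"jaw":0},{"xyz":[0,0,0.03],"spin":0.23,"jaw":0},{"xyz":[0,0,0.03],"spin":0.23,"jaw":0}]'
python3 - <<'E'
from h import *
import cv2
from plant import imaging
x,y=fr(BOX,-.01,.055); to(x,y,.175,BOX[2])
for n in("scene","side","wrist"): cv2.imwrite(f"pics/{n}1.png",imaging.get_image(n)["color"])
a=cv2.imread("pics/scene1.png")[110:240,280:440]; b=cv2.imread("pics/side1.png")[90:240,120:270]
cv2.imwrite("pics/c1.png",cv2.hconcat([cv2.resize(a,(400,325)),cv2.resize(b,(325,325))]))
E
```

```text
time: 1.85
position: [0.524, 0.3006, 0.2009]
ee_rot: [-2.122, -2.316, -0.004]
force: [0.5, 0.3, -0.0]
grip_width: -0.0003
t 1.85 pos [0.524  0.3006 0.2009] yaw 0.088 tilt [0.001 0.002] F [ 0.5  0.3 -0. ] w -0.3 j6 0.34
shift/300 total [ 0.0183 -0.0169  0.0863] rows 0.4  spin/(pi/4) 0.019 rows 0.1
```

View pics/c1.png

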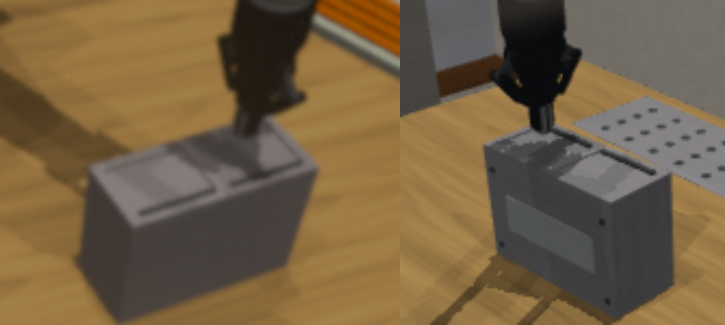

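View pics/wrist1.png

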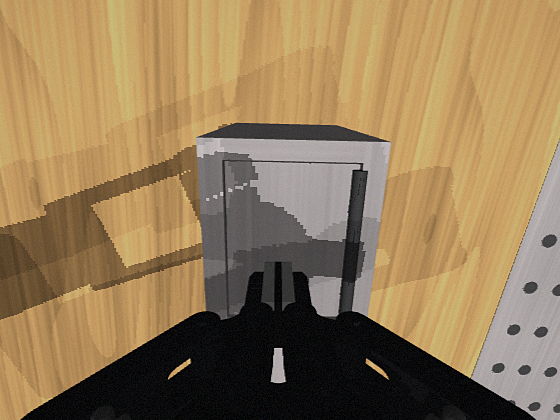

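Run:
```python
import cv2
a=cv2.imread("pics/scene1.png")[90:175,360:440]; b=cv2.imread("pics/side1.png")[90:165,150:230]
f=lambda i:cv2.convertScaleAbs(cv2.resize(i,(390,390),interpolation=cv2.INTER_CUBIC),alpha=1.8,beta=20)
cv2.imwrite("pics/c2.png",cv2.hconcat([f(a),f(b)]))
cv2.imwrite("pics/w1.png",cv2.convertScaleAbs(cv2.imread("pics/wrist1.png")[220:420,130:430],alpha=2.5,beta=30).repeat(2,0).repeat(2,1))
```

```text
(no output)
```

View pics/c2.png

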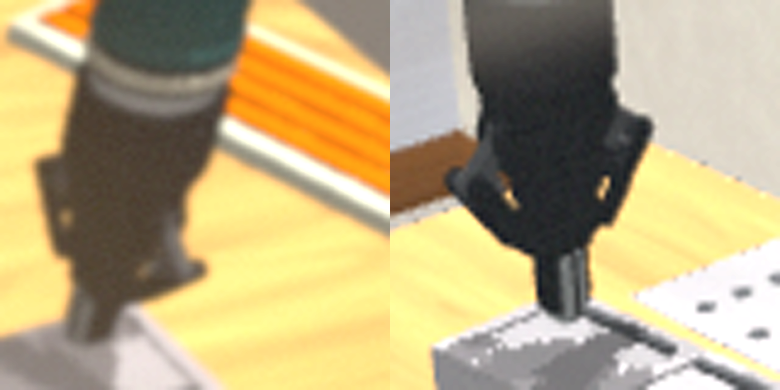

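View pics/w1.png

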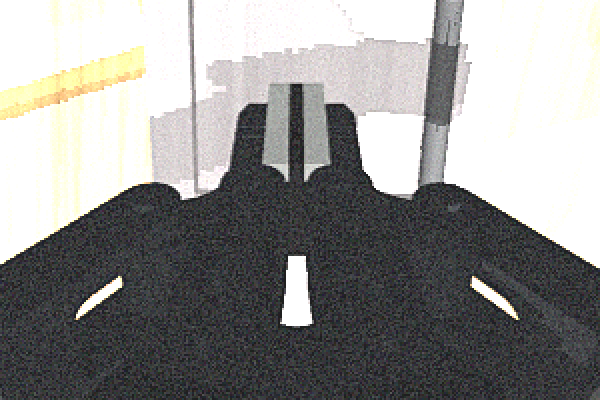

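```bash
python3 -m jog '[{"xyz":[0.018,-0.017,0.05],"spin":0,"jaw":0},{"xyz":[0,0,0.022],"spin":0,"jaw":0},{"xyz":[0,0,0.012],"spin":0,"jaw":0}]'; python3 -m jog '[{"xyz":[0,0,0.01],"spin":0,"jaw":0},{"xyz":[0,0,0.01],"spin":0,"jaw":0}]';python3 -m jog '[{"xyz":[0,0,0.01],"spin":0,"jaw":0}]'
```

```text
time: 2.38
position: [0.5179, 0.3061, 0.1748]
ee_rot: [-2.105, -2.332, -0.004]
force: [0.7, -0.7, 0.7]
grip_width: 0.0004
time: 2.62
position: [0.5182, 0.3062, 0.1725]
ee_rot: [2.104, 2.332, 0.008]
force: [-6.0, -2.6, 14.2]
grip_width: -0.0001
time: 2.75
position: [0.5181, 0.3061, 0.1725]
ee_rot: [2.103, 2.332, 0.01]
force: [-5.0, -2.3, 9.4]
grip_width: -0.0002
```

```bash
python3 -m jog '[{"xyz":[0,0,-0.06],"spin":0,"jaw":0},{"xyz":[-0.18,0,0],"spin":0,"jaw":0},{"xyz":[-0.18,0,0],"spin":0,"jaw":0},{"xyz":[0,0,0.05],"spin":0,"jaw":0}]'; python3 -m jog '[{"xyz":[0,0,0.015],"spin":0,"jaw":0},{"xyz":[0,0,0.01],"spin":0,"jaw":0}]';python3 -m jog '[{"xyz":[0,0,0.015],"spin":0,"jaw":0},{"xyz":[0,0,0.01],"spin":0,"jaw":0}]'
python3 - <<'E'
from h import *
x,y=fr(BOX,-.01,-.055); to(x,y,.175,BOX[2])
E
```

```text
time: 3.25
position: [0.5315, 0.1972, 0.179]
ee_rot: [2.096, 2.332, 0.021]
force: [0.6, 0.6, -0.2]
grip_width: -0.0003
time: 3.5
position: [0.5311, 0.1978, 0.1705]
ee_rot: [2.096, 2.333, 0.02]
force: [0.6, -1.1, 2.3]
grip_width: -0.0001
time: 3.75
position: [0.5318, 0.199, 0.1635]
ee_rot: [2.092, 2.334, 0.021]
force: [0.7, -1.8, 2.4]
grip_width: 0.0002
t 3.75 pos [0.5318 0.199  0.1635] yaw 0.109 tilt [0.015 0.005] F [ 0.7 -1.8  2.4] w 0.2 j6 0.15
shift/300 total [-0.0082 -0.0181 -0.0387] rows 0.2  spin/(pi/4) 0.046 rows 0.2
```

```bash
python3 -m jog '[{"xyz":[0,0,-0.2],"spin":0.046,"jaw":40},{"xyz":[0,0,-0.12],"spin":0.06,"jaw":40}]'
python3 - <<'E'
from h import *
x,y=fr(RACK,-.042,-.044); print(x,y); to(x-0.0,y-.06,.25,RACK[2])
E
```

```text
time: 4.0
position: [0.5269, 0.1993, 0.2538]
ee_rot: [-2.191, -2.248, -0.003]
force: [-0.9, 1.1, 0.3]
grip_width: 0.0359
0.4370865312137708 -0.3064593287098981
t 4.0 pos [0.5269 0.1993 0.2538] yaw 0.026 tilt [-0.001  0.003] F [-0.9  1.1  0.3] w 35.9 j6 0.23
shift/300 total [-1.8777 -0.3477  0.0069] rows 9.2  spin/(pi/4) 0.019 rows 0.1
```

```bash
python3 -m jog '[{"xyz":[-0.205,-0.02,0],"spin":0.01,"jaw":40},{"xyz":[-0.205,-0.02,0],"spin":0.01,"jaw":40},{"xyz":[-0.205,-0.02,0],"spin":0,"jaw":40},{"xyz":[-0.205,-0.02,0],"spin":0,"jaw":40},{"xyz":[-0.205,-0.02,0],"spin":0,"jaw":40},{"xyz":[-0.205,-0.02,0],"spin":0,"jaw":40},{"xyz":[-0.205,-0.02,0],"spin":0,"jaw":40},{"xyz":[-0.205,-0.02,0],"spin":0,"jaw":40}]'; python3 -m jog '[{"xyz":[-0.15,0,0],"spin":0,"jaw":40},{"xyz":[0,0,0],"spin":0,"jaw":40}]'
python3 - <<'E'
from h import *
import cv2
from plant import imaging
x,y=fr(RACK,-.042,-.044); to(x,y,.25,RACK[2])
s=monitor.sense(); d=imaging.get_image("wrist"); np.savez("w2.npz",p=s["position"],r=s["ee_rot"],T=d["tool_from_camera"],K=[d[k] for k in("fx","fy","cx","cy")])
cv2.imwrite("pics/wrist2.png",d["color"])
E
```

```text
time: 5.0
position: [0.4916, -0.295, 0.2499]
ee_rot: [-2.186, -2.252, -0.023]
force: [1.0, -0.1, 0.5]
grip_width: 0.04
time: 5.25
position: [0.4922, -0.3443, 0.2465]
ee_rot: [-2.189, -2.244, -0.025]
force: [0.0, 0.8, -0.6]
grip_width: 0.0398
t 5.25 pos [ 0.4922 -0.3443  0.2465] yaw 0.025 tilt [0.006 0.016] F [ 0.   0.8 -0.6] w 39.8 j6 -0.74
shift/300 total [ 0.1309 -0.1804 -0.0108] rows 1.1  spin/(pi/4) 0.018 rows 0.1
```

View pics/wrist2.png

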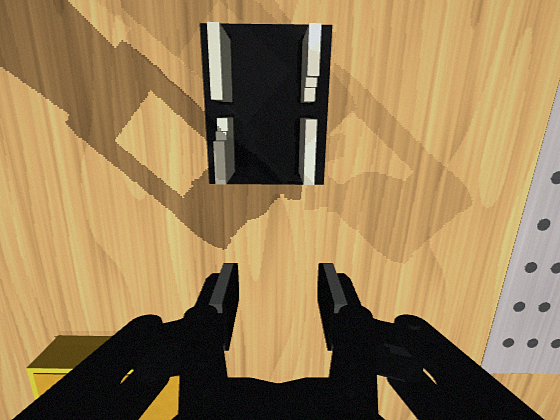

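Run:
```python
import cv2
i=cv2.imread("pics/wrist2.png")[15:195,190:345]; cv2.imwrite("pics/w2c.png",cv2.convertScaleAbs(cv2.resize(i,None,fx=3.3,fy=3.3,interpolation=cv2.INTER_CUBIC),alpha=1.0))
```

```text
(no output)
```

View pics/w2c.png

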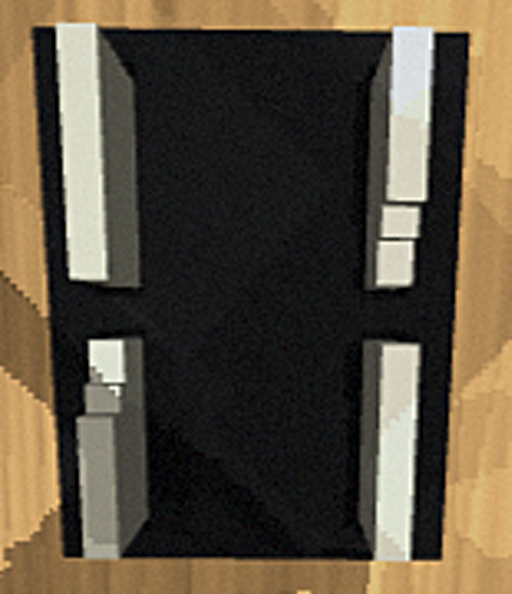

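Run:
```python
from h import *
import fit
from scipy.optimize import least_squares
z=np.load("w2.npz"); Rt=R.from_rotvec(z["r"]).as_matrix(); T=z["T"]; fx,fy,cx,cy=z["K"]
def bp(uv,h):
    out=[]
    for u,v in uv:
        ray=Rt@T[:3,:3]@np.array([(u-cx)/fx,(v-cy)/fy,1]); o=Rt@T[:3,3]+z["p"]; out.append((o+ray*(h-o[2])/ray[2])[:2])
    return np.array(out)
px=lambda uv: fit.px((190,15),3.3,uv)
A=bp(px([(33,28),(470,33),(441,558),(64,556)]),.022); print("rack corners",A.round(4).tolist(),"c",A.mean(0).round(4),"yaw",np.arctan2(*(A[0]-A[3]+A[1]-A[2])*[-1,1]).round(4), "size",np.linalg.norm(A[0]-A[1]).round(4),np.linalg.norm(A[0]-A[3]).round(4))
for n,q,loc in(("r1",[(78,415),(113,415),(121,557),(84,557)],(-.042,-.048)),("g-+",[(56,23),(97,23),(108,279),(70,279)],(-.042,.038)),("r2",[(393,27),(434,27),(426,202),(388,198)],(.042,.048)),("g+-",[(382,343),(420,345),(411,560),(375,558)],(.042,-.038))):
    B=bp(px(q),.078); print(n,B.mean(0).round(4),"pred",np.round(fr(RACK,*loc),4))
```

```text
rack corners [[0.4133, -0.1818], [0.5432, -0.1797], [0.5455, -0.3391], [0.4158, -0.3414]] c [ 0.4794 -0.2605] yaw 0.015 size 0.1299 0.1597
r1 [ 0.4383 -0.3089] pred [ 0.4371 -0.3105]
g-+ [ 0.4368 -0.2233] pred [ 0.4362 -0.2245]
r2 [ 0.5208 -0.2119] pred [ 0.5201 -0.2135]
g+- [ 0.5221 -0.2977] pred [ 0.521  -0.2995]
```

```bash
sed -i 's/RACK=.*/RACK=(0.479,-0.2612,0.013)/' h.py; python3 -m jog '[{"xyz":[0.13,-0.18,0],"spin":0.016,"jaw":40},{"xyz":[0,0,0],"spin":0,"jaw":40}]'
python3 - <<'E'
from h import *
to(.4378,-.305,.1,.013)
E
```

```text
time: 5.65
position: [0.4403, -0.3009, 0.2425]
ee_rot: [-2.185, -2.233, -0.027]
force: [0.5, -0.2, 0.2]
grip_width: 0.0402
t 5.65 pos [ 0.4403 -0.3009  0.2425] yaw 0.022 tilt [-0.     0.024] F [ 0.5 -0.2  0.2] w 40.2 j6 -0.74
shift/300 total [-0.025  -0.009   0.4747] rows 2.3  spin/(pi/4) 0.011 rows 0.0
```

```bash
python3 -m jog '[{"xyz":[-0.025,-0.009,0.16],"spin":0.01,"jaw":40},{"xyz":[0,0,0.16],"spin":0,"jaw":40},{"xyz":[0,0,0.1],"spin":0,"jaw":40},{"xyz":[0,0,0],"spin":0,"jaw":40}]'
python3 - <<'E'
from h import *
to(.4378,-.305,.064,.013)
E
```

```text
time: 6.15
position: [0.4432, -0.3019, 0.1184]
ee_rot: [-2.192, -2.244, -0.031]
force: [-0.0, -0.2, 0.2]
grip_width: 0.0398
t 6.15 pos [ 0.4432 -0.3019  0.1184] yaw 0.023 tilt [0.011 0.017] F [-0.  -0.2  0.2] w 39.8 j6 -0.74
shift/300 total [-0.0131 -0.0201  0.1808] rows 0.9  spin/(pi/4) 0.013 rows 0.1
```

```bash
python3 -m jog '[{"xyz":[-0.013,-0.02,0.06],"spin":0.01,"jaw":40},{"xyz":[0,0,0.06],"spin":0,"jaw":40},{"xyz":[0,0,0.03],"spin":0,"jaw":40}]'
python3 - <<'E'
from h import *
to(.4378,-.305,.064,.013)
E
```

```text
time: 6.52
position: [0.4412, -0.3072, 0.0771]
ee_rot: [2.197, 2.235, 0.032]
force: [-0.2, -0.0, 1.1]
grip_width: 0.0402
t 6.53 pos [ 0.4412 -0.3072  0.0771] yaw 0.017 tilt [0.019 0.01 ] F [-0.2 -0.   1.1] w 40.2 j6 -0.75
shift/300 total [ 0.007  -0.012   0.0434] rows 0.2  spin/(pi/4) 0.005 rows 0.0
```

```bash
python3 -m jog '[{"xyz":[0.007,-0.014,0.03],"spin":0,"jaw":40},{"xyz":[0,-0.003,0.014],"spin":0,"jaw":40},{"xyz":[0,0,0],"spin":0,"jaw":40}]'
python3 - <<'E'
from h import *
to(.4378,-.305,.064,.013)
E
```

```text
time: 6.9
position: [0.4364, -0.3055, 0.064]
ee_rot: [2.196, 2.234, 0.032]
force: [-0.1, 0.3, 0.9]
grip_width: 0.0402
t 6.9 pos [ 0.4364 -0.3055  0.064 ] yaw 0.017 tilt [0.021 0.008] F [-0.1  0.3  0.9] w 40.2 j6 -0.75
shift/300 total [0.0017 0.0048 0.0001] rows 0.0  spin/(pi/4) 0.005 rows 0.0
```

```bash
python3 -m jog '[{"xyz":[0,0.0045,0],"spin":0,"jaw":20},{"xyz":[0,0,0],"spin":0,"jaw":5},{"xyz":[0,0,0],"spin":0,"jaw":5},{"xyz":[0,0,0],"spin":0,"jaw":5}]' 60
python3 - <<'E'
from h import *
import cv2
from plant import imaging
to(.4378,-.305,.064,.013)
cv2.imwrite("pics/wrist3.png",imaging.get_image("wrist")["color"])
E
```

```text
time: 7.4
position: [0.4383, -0.306, 0.065]
ee_rot: [2.194, 2.233, 0.032]
force: [-0.6, -0.0, -0.2]
grip_width: 0.0091
t 7.4 pos [ 0.4383 -0.306   0.065 ] yaw 0.017 tilt [0.022 0.007] F [-0.6 -0.  -0.2] w 9.1 j6 -0.75
shift/300 total [ 0.0033 -0.0017  0.0033] rows 0.0  spin/(pi/4) 0.005 rows 0.0
```

View pics/wrist3.png

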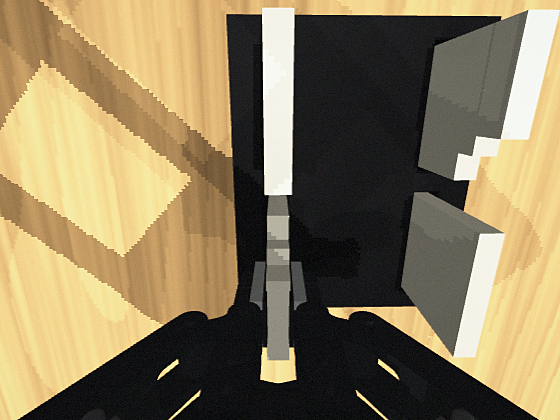

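```bash
python3 -m jog '[{"xyz":[0,0,-0.05],"spin":0,"jaw":5},{"xyz":[0,0,-0.08],"spin":0,"jaw":5},{"xyz":[0,0,-0.15],"spin":0,"jaw":5},{"xyz":[0,0,-0.2],"spin":0,"jaw":5},{"xyz":[0,0,-0.2],"spin":0,"jaw":5},{"xyz":[0,0,-0.1],"spin":0,"jaw":5},{"xyz":[0,0,0],"spin":0,"jaw":5}]'
python3 - <<'E'
from h import *
x,y=fr(BOX,.003,-.055);print(x,y); to(x,y,.27,BOX[2])
E
```

```text
time: 8.32
position: [0.4321, -0.3069, 0.3104]
ee_rot: [2.193, 2.232, 0.032]
force: [0.2, -0.6, -1.9]
grip_width: 0.0091
0.5395034450100202 0.19686528797557706
t 8.32 pos [ 0.4321 -0.3069  0.3104] yaw 0.017 tilt [0.023 0.006] F [ 0.2 -0.6 -1.9] w 9.1 j6 -0.75
shift/300 total [1.6718 0.3838 0.1527] rows 8.3  spin/(pi/4) -0.071 rows 0.3
```

```bash
python3 -m jog '[{"xyz":[0.1,0.023,0],"spin":-0.01,"jaw":5},{"xyz":[0.18,0.042,0],"spin":-0.01,"jaw":5},{"xyz":[0.18,0.042,0],"spin":-0.01,"jaw":5},{"xyz":[0.18,0.042,0],"spin":-0.01,"jaw":5},{"xyz":[0.18,0.042,0],"spin":-0.01,"jaw":5},{"xyz":[0.18,0.042,0],"spin":-0.01,"jaw":5},{"xyz":[0.18,0.042,0],"spin":-0.01,"jaw":5},{"xyz":[0.18,0.042,0],"spin":-0.01,"jaw":5}]'
python3 - <<'E'
from h import *
x,y=fr(BOX,.003,-.055);print(x,y); to(x,y,.27,BOX[2])
E
```

```text
time: 9.32
position: [0.5056, 0.1146, 0.2986]
ee_rot: [-2.134, -2.295, -0.013]
force: [0.8, -0.2, -1.6]
grip_width: 0.0092
0.5395034450100202 0.19686528797557706
t 9.32 pos [0.5056 0.1146 0.2986] yaw 0.072 tilt [-0.     0.011] F [ 0.8 -0.2 -1.6] w 9.2 j6 0.04
shift/300 total [0.2643 0.1324 0.0986] rows 1.5  spin/(pi/4) -0.001 rows 0.0
```

```bash
python3 -m jog '[{"xyz":[0.12,0.06,0],"spin":0,"jaw":5},{"xyz":[0.1,0.06,0],"spin":0,"jaw":5},{"xyz":[0,0,0],"spin":0,"jaw":5}]'
python3 - <<'E'
from h import *
x,y=fr(BOX,.003,-.069);print(x,y); to(x,y,.235,BOX[2])
E
```

```text
time: 9.7
position: [0.5344, 0.1892, 0.2915]
ee_rot: [-2.121, -2.297, 0.003]
force: [-0.7, -1.4, -1.3]
grip_width: 0.0091
0.5405245375455145 0.18290257441287883
t 9.7 pos [0.5344 0.1892 0.2915] yaw 0.08 tilt [-0.013  0.009] F [-0.7 -1.4 -1.3] w 9.1 j6 0.16
shift/300 total [-0.0245  0.0209  0.188 ] rows 0.9  spin/(pi/4) 0.008 rows 0.0
```

```bash
python3 -m jog '[{"xyz":[-0.024,0.021,0.06],"spin":0.006,"jaw":5},{"xyz":[0,0,0.08],"spin":0,"jaw":5},{"xyz":[0,0,0.04],"spin":0,"jaw":5},{"xyz":[0,0,0],"spin":0,"jaw":5}]'
python3 - <<'E'
from h import *
import cv2
from plant import imaging
x,y=fr(BOX,.003,-.069);print(x,y); to(x,y,.235,BOX[2])
for n in("scene","side","wrist"): cv2.imwrite(f"pics/{n}4.png",imaging.get_image(n)["color"])
a=cv2.imread("pics/scene4.png")[110:240,280:440]; b=cv2.imread("pics/side4.png")[90:240,120:270]
cv2.imwrite("pics/c4.png",cv2.hconcat([cv2.resize(a,(400,325)),cv2.resize(b,(325,325))]))
E
```

```text
time: 10.2
position: [0.5389, 0.178, 0.2292]
ee_rot: [-2.13, -2.284, 0.016]
force: [0.1, 0.0, -2.3]
grip_width: 0.0089
0.5405245375455145 0.18290257441287883
t 10.2 pos [0.5389 0.178  0.2292] yaw 0.07 tilt [-0.021  0.005] F [ 0.1  0.  -2.3] w 8.9 j6 0.14
shift/300 total [ 0.0162  0.0062 -0.0193] rows 0.1  spin/(pi/4) -0.004 rows 0.0
```

View pics/c4.png

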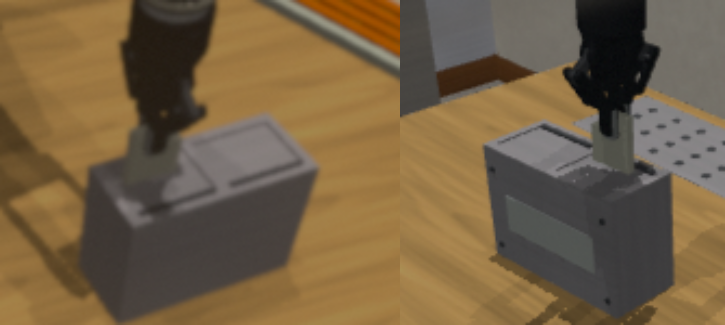

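View pics/wrist4.png

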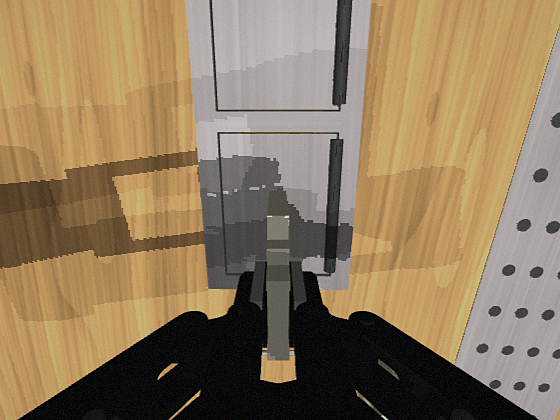

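```bash
cat >> h.py <<'E'
def wbp(uv,h):
    from plant import imaging
    s=monitor.sense(); d=imaging.get_image("wrist"); T=d["tool_from_camera"]; Rt=R.from_rotvec(s["ee_rot"]).as_matrix(); out=[]
    for u,v in uv:
        ray=Rt@T[:3,:3]@np.array([(u-d["cx"])/d["fx"],(v-d["cy"])/d["fy"],1]); o=Rt@T[:3,3]+s["position"]; out.append((o+ray*(h-o[2])/ray[2])[:2])
    return np.array(out)
def inbox(P):
    c,s=np.cos(BOX[2]),np.sin(BOX[2]); D=np.asarray(P)[:,:2]-BOX[:2]; return np.c_[c*D[:,0]+s*D[:,1],-s*D[:,0]+c*D[:,1]]
E
python3 - <<'E'
from h import *
P=wbp([(218,132),(338,132),(226,275),(216,110),(343,104),(330,139),(343,139),(325,272),(335,272),(208,289),(349,289),(200,200),(358,200)],.16)
print(inbox(P).round(4)); print(inbox([monitor.sense()["position"]]).round(4))
E
```

```text
[[-0.0352 -0.0036]
 [ 0.0382 -0.0038]
 [-0.0356 -0.1023]
 [-0.0356  0.0092]
 [ 0.0402  0.0124]
 [ 0.0335 -0.0079]
 [ 0.0415 -0.0079]
 [ 0.0345 -0.0995]
 [ 0.0415 -0.0995]
 [-0.0493 -0.1138]
 [ 0.0522 -0.1131]
 [-0.0498 -0.0469]
 [ 0.0536 -0.0468]]
[[ 0.0024 -0.0728]]
```

```bash
sed -i 's/^BOX=(0.5325,0.2515,0.073)/BOX=(0.534,0.253,0.073)/' h.py
python3 - <<'E'
from h import *
x,y=fr(BOX,0,-.069);print(x,y); to(x,y,.2,BOX[2])
E
```

```text
0.539032527496365 0.18418376886955862
t 10.4 pos [0.5402 0.1791 0.2324] yaw 0.071 tilt [-0.015  0.007] F [-1.   0.1 -2. ] w 8.9 j6 0.14
shift/300 total [ 0.0165 -0.0011  0.1083] rows 0.5  spin/(pi/4) -0.002 rows 0.0
```

```bash
python3 -m jog '[{"xyz":[0.016,-0.001,0.04],"spin":0,"jaw":5},{"xyz":[0,0,0.035],"spin":0,"jaw":5},{"xyz":[0,0,0.03],"spin":0,"jaw":5},{"xyz":[0,0,0],"spin":0,"jaw":5}]'
python3 - <<'E'
from h import *
x,y=fr(BOX,0,-.069); to(x,y,.135,BOX[2]); print(inbox([monitor.sense()["position"]]))
E
```

```text
time: 10.9
position: [0.5399, 0.185, 0.2021]
ee_rot: [-2.132, -2.29, 0.002]
force: [-1.9, -0.3, 0.8]
grip_width: 0.0092
t 10.9 pos [0.5399 0.185  0.2021] yaw 0.072 tilt [-0.01   0.008] F [-1.9 -0.3  0.8] w 9.2 j6 0.15
shift/300 total [-0.0045 -0.0011  0.2237] rows 1.1  spin/(pi/4) -0.001 rows 0.0
[[ 0.00097317 -0.06822796]]
```

```bash
python3 -m jog '[{"xyz":[0,-0.001,0.04],"spin":0,"jaw":5},{"xyz":[0,0,0.04],"spin":0,"jaw":5},{"xyz":[0,0,0.04],"spin":0,"jaw":5}]'
python3 - <<'E'
from h import *
x,y=fr(BOX,0,-.069); to(x,y,.135,BOX[2]); print(inbox([monitor.sense()["position"]]))
E
```

```text
time: 11.28
position: [0.5396, 0.1855, 0.1659]
ee_rot: [-2.132, -2.291, -0.002]
force: [-2.3, 0.9, 1.2]
grip_width: 0.009
t 11.28 pos [0.5396 0.1855 0.1659] yaw 0.072 tilt [-0.008  0.009] F [-2.3  0.9  1.2] w 9.0 j6 0.15
shift/300 total [-0.0052 -0.0014  0.1029] rows 0.5  spin/(pi/4) -0.001 rows 0.0
[[ 0.00064151 -0.06771499]]
```

```bash
python3 -m jog '[{"xyz":[-0.003,-0.001,0.035],"spin":0,"jaw":5},{"xyz":[0,-0.001,0.035],"spin":0,"jaw":5},{"xyz":[0,0,0.03],"spin":0,"jaw":5},{"xyz":[0,0,0],"spin":0,"jaw":5}]'
python3 - <<'E'
from h import *
import cv2
from plant import imaging
x,y=fr(BOX,0,-.069); to(x,y,.135,BOX[2]); print(inbox([monitor.sense()["position"]]))
for n in("scene","side","wrist"): cv2.imwrite(f"pics/{n}5.png",imaging.get_image(n)["color"])
a=cv2.imread("pics/scene5.png")[110:240,280:440]; b=cv2.imread("pics/side5.png")[90:240,120:270]
cv2.imwrite("pics/c5.png",cv2.hconcat([cv2.resize(a,(400,325)),cv2.resize(b,(325,325))]))
E
```

```text
time: 11.78
position: [0.5363, 0.1844, 0.1293]
ee_rot: [-2.129, -2.288, 0.009]
force: [-0.7, 1.0, -0.6]
grip_width: 0.0093
t 11.78 pos [0.5363 0.1844 0.1293] yaw 0.072 tilt [-0.016  0.007] F [-0.7  1.  -0.6] w 9.3 j6 0.15
shift/300 total [-0.0012  0.0088 -0.019 ] rows 0.1  spin/(pi/4) -0.001 rows 0.0
[[-0.00271321 -0.06859522]]
```

View pics/c5.png

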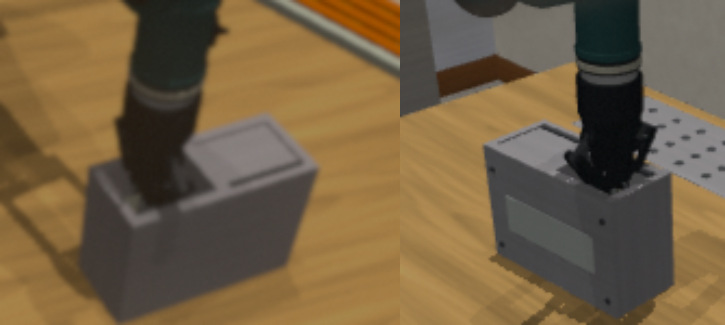

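View pics/wrist5.png

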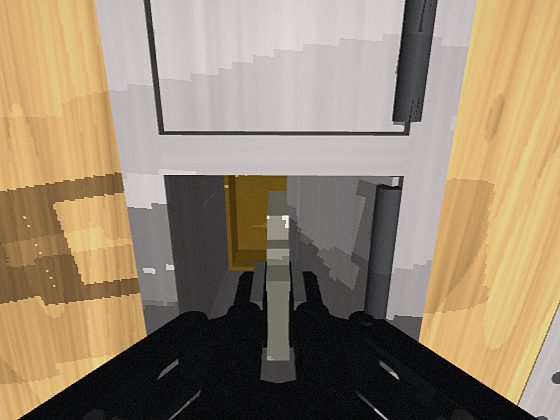

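```bash
python3 -m jog '[{"xyz":[0,0.006,-0.028],"spin":0,"jaw":5},{"xyz":[0,0,0],"spin":0,"jaw":5}]'
python3 - <<'E'
from h import *
x,y=fr(BOX,0,-.069); to(x,y,.138,BOX[2]); print(inbox([monitor.sense()["position"]]))
E
```

```text
time: 12.18
position: [0.5367, 0.1842, 0.1385]
ee_rot: [-2.127, -2.286, 0.014]
force: [-2.0, -0.2, -0.3]
grip_width: 0.0088
t 12.18 pos [0.5367 0.1842 0.1385] yaw 0.072 tilt [-0.02   0.006] F [-2.  -0.2 -0.3] w 8.8 j6 0.15
shift/300 total [-0.0008  0.0079  0.0015] rows 0.0  spin/(pi/4) -0.001 rows 0.0
[[-0.00235273 -0.06876792]]
```

```bash
python3 -m jog '[{"xyz":[0,0.006,0],"spin":0,"jaw":30},{"xyz":[0,0,0],"spin":0,"jaw":30},{"xyz":[0,0,0],"spin":0,"jaw":30},{"xyz":[0,0,0],"spin":0,"jaw":30}]'
python3 - <<'E'
from h import *
import cv2
from plant import imaging
x,y=fr(BOX,0,-.069); to(x,y,.138,BOX[2]); print(inbox([monitor.sense()["position"]]))
for n in("wrist",): cv2.imwrite(f"pics/{n}6.png",imaging.get_image(n)["color"])
E
```

```text
time: 12.68
position: [0.5336, 0.1841, 0.1401]
ee_rot: [-2.12, -2.281, 0.029]
force: [-6.5, -0.3, -0.1]
grip_width: 0.0299
t 12.68 pos [0.5336 0.1841 0.1401] yaw 0.073 tilt [-0.032  0.005] F [-6.5 -0.3 -0.1] w 29.9 j6 0.15
shift/300 total [-0.0012  0.0184  0.0063] rows 0.1  spin/(pi/4) 0.0 rows 0.0
[[-0.00546763 -0.06864427]]
```

View pics/wrist6.png

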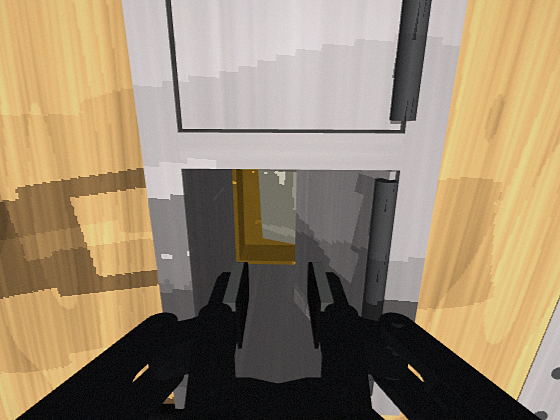

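```bash
python3 -m jog '[{"xyz":[0,0,-0.05],"spin":0,"jaw":24},{"xyz":[0,0,-0.07],"spin":0,"jaw":24},{"xyz":[0,0,-0.1],"spin":0,"jaw":24},{"xyz":[0,0,-0.15],"spin":0,"jaw":24},{"xyz":[0,0,0],"spin":0,"jaw":24}]'
python3 - <<'E'
from h import *
import cv2
from plant import imaging
to(.52,-.215,.25,.013)
for n in("scene","side","wrist"): cv2.imwrite(f"pics/{n}7.png",imaging.get_image(n)["color"])
a=cv2.imread("pics/scene7.png")[110:240,280:440]; b=cv2.imread("pics/side7.png")[90:240,120:270]
cv2.imwrite("pics/c7.png",cv2.vconcat([cv2.hconcat([cv2.resize(a,(400,260)),cv2.resize(b,(260,260))]),cv2.resize(cv2.imread("pics/wrist7.png"),(660,340))]))
E
```

```text
time: 13.35
position: [0.5416, 0.1842, 0.2615]
ee_rot: [-2.128, -2.289, 0.005]
force: [-0.7, 0.2, 0.4]
grip_width: 0.024
t 13.35 pos [0.5416 0.1842 0.2615] yaw 0.073 tilt [-0.013  0.009] F [-0.7  0.2  0.4] w 24.0 j6 0.15
shift/300 total [-1.3223 -0.1682  0.028 ] rows 6.4  spin/(pi/4) 0.076 rows 0.3
```

View pics/c7.png

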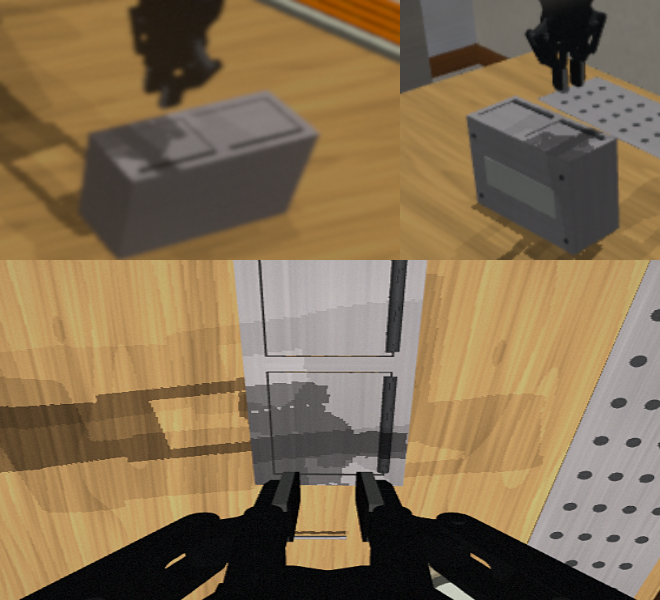

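```bash
python3 -m jog '[{"xyz":[-0.1,-0.012,0],"spin":0.01,"jaw":40},{"xyz":[-0.18,-0.023,0],"spin":0.01,"jaw":40},{"xyz":[-0.19,-0.023,0],"spin":0.01,"jaw":40},{"xyz":[-0.19,-0.023,0],"spin":0.01,"jaw":40},{"xyz":[-0.19,-0.023,0],"spin":0.01,"jaw":40},{"xyz":[-0.19,-0.023,0],"spin":0.01,"jaw":40},{"xyz":[-0.14,-0.015,0],"spin":0.01,"jaw":40},{"xyz":[-0.05,0,0],"spin":0,"jaw":40}]'
python3 - <<'E'
from h import *
to(.5206,-.216,.1,.013)
E
```

```text
time: 14.5
position: [0.5111, -0.1963, 0.2391]
ee_rot: [-2.174, -2.219, 0.036]
force: [-0.4, 1.3, 0.2]
grip_width: 0.04
t 14.5 pos [ 0.5111 -0.1963  0.2391] yaw 0.021 tilt [-0.041  0.008] F [-0.4  1.3  0.2] w 40.0 j6 -0.49
shift/300 total [-0.0703  0.0491  0.4615] rows 2.3  spin/(pi/4) 0.01 rows 0.0
```

```bash
python3 -m jog '[{"xyz":[-0.07,0.049,0],"spin":0.01,"jaw":40},{"xyz":[0,0,0],"spin":0,"jaw":40}]'
python3 - <<'E'
from h import *
to(.5206,-.216,.1,.013)
E
python3 -m jog '[{"xyz":[0,0,0.12],"spin":0,"jaw":40},{"xyz":[0,0,0.1],"spin":0,"jaw":40},{"xyz":[0,0,0],"spin":0,"jaw":40}]'
python3 - <<'E'
from h import *
to(.5206,-.216,.1,.013)
E
```

```text
time: 14.75
position: [0.5261, -0.2174, 0.2357]
ee_rot: [-2.181, -2.206, 0.036]
force: [-0.8, -0.0, 0.1]
grip_width: 0.04
t 14.75 pos [ 0.5261 -0.2174  0.2357] yaw 0.012 tilt [-0.044  0.011] F [-0.8 -0.   0.1] w 40.0 j6 -0.5
shift/300 total [-0.0005  0.0017  0.4528] rows 2.2  spin/(pi/4) -0.001 rows 0.0
time: 15.12
position: [0.5231, -0.2123, 0.1676]
ee_rot: [-2.174, -2.21, 0.033]
force: [-0.3, 0.8, 0.6]
grip_width: 0.04
t 15.12 pos [ 0.5231 -0.2123  0.1676] yaw 0.017 tilt [-0.045  0.014] F [-0.3  0.8  0.6] w 40.0 j6 -0.5
shift/300 total [-0.0154  0.0015  0.2252] rows 1.1  spin/(pi/4) 0.005 rows 0.0
```

```bash
cat > st.py <<'E'
from h import *
to(.5206,-.216,.1,.013)
E
python3 -m jog '[{"xyz":[0,0,-0.2],"spin":0,"jaw":40},{"xyz":[0,0,-0.2],"spin":0,"jaw":40},{"xyz":[0,0,0],"spin":0,"jaw":40}]' >/dev/null; python3 st.py; python3 -m jog '[{"xyz":[0,-0.15,0],"spin":0,"jaw":40}]'>/dev/null; python3 st.py;  python3 -m jog '[{"xyz":[0,0.03,0],"spin":0,"jaw":40},{"xyz":[0,0.03,0],"spin":0,"jaw":40},{"xyz":[0,0.03,0],"spin":0,"jaw":40},{"xyz":[0,0.03,0],"spin":0,"jaw":40},{"xyz":[0,0.03,0],"spin":0,"jaw":40}]'>/dev/null; python3 st.py
```

```text
t 15.5 pos [ 0.5277 -0.2101  0.2912] yaw 0.021 tilt [-0.048  0.017] F [-0.2  0.   0.4] w 39.8 j6 -0.5
shift/300 total [-0.0304  0.006   0.6373] rows 3.1  spin/(pi/4) 0.01 rows 0.0
t 15.62 pos [ 0.4838 -0.2103  0.2925] yaw 0.024 tilt [-0.048  0.017] F [-0.3 -1.  -0.3] w 40.3 j6 -0.54
shift/300 total [-0.0338  0.1526  0.6347] rows 3.1  spin/(pi/4) 0.014 rows 0.1
t 16.25 pos [ 0.5309 -0.2071  0.2911] yaw 0.026 tilt [-0.047  0.017] F [ 0.  -0.1  0. ] w 39.9 j6 -0.5
shift/300 total [-0.0406 -0.0055  0.6372] rows 3.1  spin/(pi/4) 0.017 rows 0.1
```

```bash
python3 -m jog '[{"xyz":[-0.04,-0.006,0.17],"spin":0.01,"jaw":40},{"xyz":[0,0,0.17],"spin":0,"jaw":40},{"xyz":[0,0,0.17],"spin":0,"jaw":40},{"xyz":[0,0,0.1],"spin":0,"jaw":40},{"xyz":[0,0,0],"spin":0,"jaw":40}]'>/dev/null; python3 st.py
```

```text
t 16.88 pos [ 0.5252 -0.2166  0.1023] yaw 0.02 tilt [-0.046  0.017] F [ 0.3 -0.4  1.2] w 39.9 j6 -0.51
shift/300 total [ 0.0022 -0.0148  0.0084] rows 0.1  spin/(pi/4) 0.008 rows 0.0
```

```bash
sed -i 's/216,.1,/216,.064,/' st.py; python3 -m jog '[{"xyz":[0.002,-0.017,0.05],"spin":0.008,"jaw":40},{"xyz":[0,0,0.04],"spin":0,"jaw":40},{"xyz":[0,0,0],"spin":0,"jaw":40}]'>/dev/null; python3 st.py
```

```text
t 17.25 pos [ 0.521  -0.2167  0.0774] yaw 0.013 tilt [-0.04   0.014] F [ 0.1 -0.2 -0. ] w 39.6 j6 -0.5
shift/300 total [0.0017 0.0004 0.0449] rows 0.2  spin/(pi/4) -0.0 rows 0.0
```

```bash
python3 -m jog '[{"xyz":[0.001,0.0,0.035],"spin":0,"jaw":40},{"xyz":[0,0,0.012],"spin":0,"jaw":30},{"xyz":[0,0,0],"spin":0,"jaw":30}]'>/dev/null; python3 st.py
```

```text
t 17.62 pos [ 0.5215 -0.2167  0.0643] yaw 0.013 tilt [-0.037  0.012] F [0.2 0.8 0.2] w 30.1 j6 -0.5
shift/300 total [ 0.0025 -0.0031  0.0011] rows 0.0  spin/(pi/4) -0.0 rows 0.0
```

```bash
python3 -m jog '[{"xyz":[0,-0.003,0],"spin":0,"jaw":20},{"xyz":[0,0,0],"spin":0,"jaw":5},{"xyz":[0,0,0],"spin":0,"jaw":5},{"xyz":[0,0,0],"spin":0,"jaw":5}]' 60; python3 st.py
python3 -m jog '[{"xyz":[0,0,-0.05],"spin":0,"jaw":5},{"xyz":[0,0,-0.06],"spin":0,"jaw":5},{"xyz":[0,0,-0.12],"spin":0,"jaw":5},{"xyz":[0,0,-0.18],"spin":0,"jaw":5},{"xyz":[0,0,-0.2],"spin":0,"jaw":5},{"xyz":[0,0,-0.1],"spin":0,"jaw":5},{"xyz":[0,0,0],"spin":0,"jaw":5}]'
python3 - <<'E'
from h import *
import cv2
from plant import imaging
x,y=fr(BOX,0,-.041);print(x,y); to(x,y,.3,BOX[2])
cv2.imwrite("pics/wrist8.png",imaging.get_image("wrist")["color"])
E
```

```text
time: 18.12
position: [0.5209, -0.2169, 0.0648]
ee_rot: [-2.184, -2.211, 0.026]
force: [0.7, 0.4, -0.8]
grip_width: 0.0091
t 18.12 pos [ 0.5209 -0.2169  0.0648] yaw 0.013 tilt [-0.036  0.012] F [ 0.7  0.4 -0.8] w 9.1 j6 -0.5
shift/300 total [ 0.0031 -0.001   0.0028] rows 0.0  spin/(pi/4) -0.0 rows 0.0
time: 19.0
position: [0.5278, -0.2193, 0.2922]
ee_rot: [-2.187, -2.214, 0.026]
force: [0.2, 0.3, -1.8]
grip_width: 0.0092
0.5369903424253762 0.21210919599495512
t 19.0 pos [ 0.5278 -0.2193  0.2922] yaw 0.012 tilt [-0.032  0.009] F [ 0.2  0.3 -1.8] w 9.2 j6 -0.5
shift/300 total [ 1.4378  0.0473 -0.0141] rows 6.9  spin/(pi/4) -0.077 rows 0.3
```

View pics/wrist8.png

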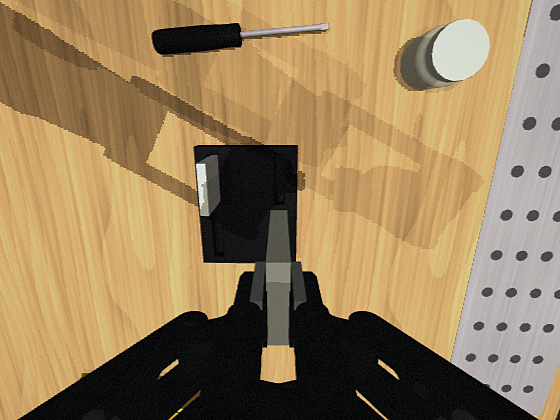

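```bash
python3 -m jog '[{"xyz":[0.1,0.004,-0.002],"spin":-0.01,"jaw":5},{"xyz":[0.18,0.006,-0.002],"spin":-0.01,"jaw":5},{"xyz":[0.19,0.006,-0.002],"spin":-0.01,"jaw":5},{"xyz":[0.19,0.006,-0.002],"spin":-0.01,"jaw":5},{"xyz":[0.19,0.006,-0.002],"spin":-0.01,"jaw":5},{"xyz":[0.19,0.006,-0.002],"spin":-0.01,"jaw":5},{"xyz":[0.15,0.006,-0.002],"spin":-0.01,"jaw":5},{"xyz":[0.08,0.006,0],"spin":-0.01,"jaw":5}]'>/dev/null
cat > st.py <<'E'
from h import *
x,y=fr(BOX,0,-.041); to(x,y,.235,BOX[2]); print(inbox([monitor.sense()["position"]]))
E
python3 st.py
```

```text
t 20.05 pos [0.5195 0.1715 0.2787] yaw 0.071 tilt [-0.071  0.013] F [ 0.1 -0.2 -1.4] w 9.1 j6 0.14
shift/300 total [0.1284 0.0777 0.1429] rows 1.0  spin/(pi/4) -0.003 rows 0.0
[[-0.02040838 -0.0802375 ]]
```

```bash
python3 -m jog '[{"xyz":[0.08,0.06,0],"spin":0,"jaw":5},{"xyz":[0.05,0.02,0.05],"spin":0,"jaw":5},{"xyz":[0,0,0.04],"spin":0,"jaw":5},{"xyz":[0,0,0],"spin":0,"jaw":5}]'>/dev/null; python3 st.py
```

```text
t 20.55 pos [0.5345 0.2138 0.2402] yaw 0.073 tilt [-0.087  0.007] F [ 0.2 -0.4 -1.8] w 9.0 j6 0.2
shift/300 total [-0.0063  0.0094  0.0166] rows 0.1  spin/(pi/4) 0.001 rows 0.0
[[-0.00239181 -0.03917062]]
```

```bash
python3 -m jog '[{"xyz":[0,0,-0.15],"spin":0,"jaw":5},{"xyz":[0,0,-0.15],"spin":0,"jaw":5}]'>/dev/null; python3 st.py; python3 -m jog '[{"xyz":[-0.15,0,0],"spin":0,"jaw":5},{"xyz":[0,0,0],"spin":0,"jaw":5}]'>/dev/null; python3 st.py; python3 -m jog '[{"xyz":[0,-0.15,0],"spin":0,"jaw":5},{"xyz":[0,0,0],"spin":0,"jaw":5}]'>/dev/null; python3 st.py
```

```text
t 20.8 pos [0.5397 0.2103 0.3247] yaw 0.07 tilt [-0.101  0.002] F [ 0.1  0.2 -0.8] w 9.1 j6 0.2
shift/300 total [0.0039 0.0217 0.2984] rows 1.4  spin/(pi/4) -0.003 rows 0.0
[[ 0.00254399 -0.04299702]]
t 21.05 pos [0.5439 0.1626 0.3297] yaw 0.068 tilt [-0.092  0.003] F [-1.2 -0.2 -1.9] w 9.1 j6 0.12
shift/300 total [0.1632 0.0174 0.3168] rows 1.7  spin/(pi/4) -0.006 rows 0.0
[[ 0.00323258 -0.09088834]]
t 21.3 pos [0.4979 0.1579 0.3327] yaw 0.065 tilt [-0.094  0.004] F [-0.1  1.1 -0.2] w 9.4 j6 0.13
shift/300 total [0.1688 0.1718 0.3124] rows 1.9  spin/(pi/4) -0.011 rows 0.0
[[-0.04298569 -0.09218668]]
```

```bash
python3 -m jog '[{"xyz":[0,0,0.15],"spin":0,"jaw":5}]'>/dev/null; python3 st.py;  python3 -m jog '[{"xyz":[0,0,0.12],"spin":0,"jaw":5}]'>/dev/null; python3 st.py; python3 -m jog '[{"xyz":[0,0,0],"spin":0,"jaw":5}]'>/dev/null; python3 st.py; python3 -m jog '[{"xyz":[0,0,0],"spin":0,"jaw":5}]'>/dev/null; python3 st.py
```

```text
t 21.43 pos [0.4953 0.1582 0.2914] yaw 0.064 tilt [-0.084  0.006] F [ 0.6 -0.  -1.3] w 9.0 j6 0.13
shift/300 total [0.1686 0.1654 0.1768] rows 1.4  spin/(pi/4) -0.011 rows 0.0
[[-0.04551934 -0.09177092]]
t 21.55 pos [0.4921 0.1582 0.2541] yaw 0.064 tilt [-0.084  0.006] F [-0.3  1.  -1.6] w 9.5 j6 0.13
shift/300 total [0.1693 0.1656 0.0519] rows 1.2  spin/(pi/4) -0.012 rows 0.1
[[-0.04873293 -0.09149909]]
t 21.68 pos [0.4906 0.1578 0.2509] yaw 0.063 tilt [-0.091  0.005] F [ 0.1  0.2 -1.7] w 8.9 j6 0.13
shift/300 total [0.1703 0.1699 0.0397] rows 1.2  spin/(pi/4) -0.012 rows 0.1
[[-0.05024813 -0.09173728]]
t 21.8 pos [0.4913 0.1579 0.2524] yaw 0.063 tilt [-0.088  0.005] F [-0.3  0.  -1.1] w 9.3 j6 0.13
shift/300 total [0.1704 0.1678 0.0454] rows 1.2  spin/(pi/4) -0.013 rows 0.1
[[-0.04949546 -0.09176887]]
```

```bash
python3 -m jog '[{"xyz":[0,0,-0.03],"spin":0,"jaw":5},{"xyz":[0,0,-0.06],"spin":0,"jaw":5},{"xyz":[0,0,-0.1],"spin":0,"jaw":5},{"xyz":[0,0,-0.15],"spin":0,"jaw":5}]'>/dev/null; python3 st.py;  python3 -m jog '[{"xyz":[0,0,0],"spin":0,"jaw":5}]'>/dev/null; python3 st.py; python3 -m jog '[{"xyz":[0,0,0.15],"spin":0,"jaw":5},{"xyz":[0,0,0.1],"spin":0,"jaw":5},{"xyz":[0,0,0.06],"spin":0,"jaw":5},{"xyz":[0,0,0.03],"spin":0,"jaw":5}]'>/dev/null; python3 st.py; python3 -m jog '[{"xyz":[0,0,0],"spin":0,"jaw":5}]'>/dev/null; python3 st.py
```

```text
t 22.3 pos [0.5017 0.1574 0.3609] yaw 0.063 tilt [-0.084  0.006] F [ 1.1  0.9 -0.3] w 9.2 j6 0.13
shift/300 total [0.1699 0.1637 0.4093] rows 2.3  spin/(pi/4) -0.013 rows 0.1
[[-0.03919732 -0.09298066]]
t 22.43 pos [0.5034 0.1576 0.368 ] yaw 0.063 tilt [-0.072  0.009] F [-0.1  0.1 -1. ] w 9.0 j6 0.13
shift/300 total [0.1685 0.1545 0.4357] rows 2.4  spin/(pi/4) -0.013 rows 0.1
[[-0.03750912 -0.09287525]]
t 22.93 pos [0.4984 0.1589 0.2684] yaw 0.063 tilt [-0.061  0.011] F [-0.1  0.2 -0.3] w 9.0 j6 0.13
shift/300 total [0.1674 0.146  0.1052] rows 1.2  spin/(pi/4) -0.013 rows 0.1
[[-0.04237151 -0.09123936]]
t 23.05 pos [0.4982 0.1589 0.2681] yaw 0.063 tilt [-0.062  0.01 ] F [-0.9 -0.3 -0.8] w 9.4 j6 0.13
shift/300 total [0.1675 0.1465 0.1039] rows 1.2  spin/(pi/4) -0.013 rows 0.1
[[-0.04252931 -0.09124711]]
```

```bash
for i in 1 2; do python3 -m jog '[{"xyz":[0,0,-0.03],"spin":0,"jaw":5},{"xyz":[0,0,-0.06],"spin":0,"jaw":5},{"xyz":[0,0,-0.1],"spin":0,"jaw":5},{"xyz":[0,0,-0.15],"spin":0,"jaw":5},{"xyz":[0,0,0],"spin":0,"jaw":5}]'>/dev/null;  python3 -m jog '[{"xyz":[0,0,0.15],"spin":0,"jaw":5},{"xyz":[0,0,0.1],"spin":0,"jaw":5},{"xyz":[0,0,0.06],"spin":0,"jaw":5},{"xyz":[0,0,0.03],"spin":0,"jaw":5}]'>/dev/null; python3 st.py; done
```

```text
t 24.18 pos [0.5023 0.1594 0.2798] yaw 0.062 tilt [-0.042  0.014] F [ 0.5  0.3 -1.1] w 9.2 j6 0.13
shift/300 total [0.1657 0.1324 0.1467] rows 1.2  spin/(pi/4) -0.014 rows 0.1
[[-0.03842647 -0.09103891]]
t 25.3 pos [0.5066 0.1599 0.2955] yaw 0.062 tilt [-0.019  0.018] F [-0.4  0.3 -1.1] w 9.2 j6 0.13
shift/300 total [0.1636 0.1155 0.2027] rows 1.4  spin/(pi/4) -0.014 rows 0.1
[[-0.03408855 -0.09087025]]
```

Good. Move gently to the slot position.

```bash
python3 -m jog '[{"xyz":[0.03,0.02,0],"spin":-0.007,"jaw":5},{"xyz":[0.04,0.03,0.02],"spin":-0.007,"jaw":5},{"xyz":[0.04,0.03,0.04],"spin":0,"jaw":5},{"xyz":[0.03,0.02,0.05],"spin":0,"jaw":5},{"xyz":[0.02,0.015,0.05],"spin":0,"jaw":5},{"xyz":[0,0,0.02],"spin":0,"jaw":5}]'>/dev/null; python3 st.py
```

```text
t 26.05 pos [0.54   0.2161 0.2397] yaw 0.075 tilt [-0.017  0.019] F [ 0.8 -0.  -2. ] w 9.0 j6 0.2
shift/300 total [-0.0129 -0.0107  0.0155] rows 0.1  spin/(pi/4) 0.003 rows 0.0
[[ 0.0032788  -0.03720455]]
```

```bash
python3 -m jog '[{"xyz":[-0.013,-0.01,0.03],"spin":0,"jaw":5},{"xyz":[0,0,0.035],"spin":0,"jaw":5},{"xyz":[0,0,0.035],"spin":0,"jaw":5},{"xyz":[0,0,0.035],"spin":0,"jaw":5},{"xyz":[0,0,0],"spin":0,"jaw":5}]'>/dev/null; python3 st.py
```

```text
t 26.68 pos [0.5362 0.2116 0.1981] yaw 0.074 tilt [-0.015  0.019] F [-3.9 -1.3  0.5] w 9.1 j6 0.19
shift/300 total [ 0.0041  0.0012 -0.1231] rows 0.6  spin/(pi/4) 0.001 rows 0.0
[[-0.00085816 -0.04147903]]
```

```bash
sed -i 's/.235,BOX/.138,BOX/' st.py; python3 -m jog '[{"xyz":[0.002,0,0.04],"spin":0,"jaw":5},{"xyz":[0,0.002,0.04],"spin":0,"jaw":5},{"xyz":[0,0.002,0.04],"spin":0,"jaw":5}]'>/dev/null; python3 st.py;  python3 -m jog '[{"xyz":[0,0.002,0.035],"spin":0,"jaw":5},{"xyz":[0,0.002,0.03],"spin":0,"jaw":5},{"xyz":[0,0,0.015],"spin":0,"jaw":5}]'>/dev/null; python3 st.py
```

```text
t 27.05 pos [0.5371 0.2133 0.162 ] yaw 0.074 tilt [-0.013  0.02 ] F [-1.5  0.1  0.8] w 8.9 j6 0.19
shift/300 total [-0.0056  0.0002  0.08  ] rows 0.4  spin/(pi/4) 0.001 rows 0.0
[[ 0.0001979  -0.03983468]]
t 27.43 pos [0.5357 0.2135 0.1327] yaw 0.074 tilt [-0.021  0.019] F [-2.4  0.  -0. ] w 9.3 j6 0.19
shift/300 total [-0.0046  0.0036 -0.018 ] rows 0.1  spin/(pi/4) 0.001 rows 0.0
[[-0.00118149 -0.03950705]]
```

```bash
python3 -m jog '[{"xyz":[0,0,-0.017],"spin":0,"jaw":5},{"xyz":[0,0,0],"spin":0,"jaw":5}]'>/dev/null; python3 st.py
python3 - <<'E'
import cv2
from plant import imaging
cv2.imwrite("pics/wrist9.png",imaging.get_image("wrist")["color"])
E
```

```text
t 27.68 pos [0.5343 0.2132 0.1361] yaw 0.074 tilt [-0.026  0.018] F [-1.3 -0.3  0.1] w 9.4 j6 0.19
shift/300 total [-0.0043  0.0085 -0.0067] rows 0.1  spin/(pi/4) 0.001 rows 0.0
[[-0.00260928 -0.0396803 ]]
```

View pics/wrist9.png

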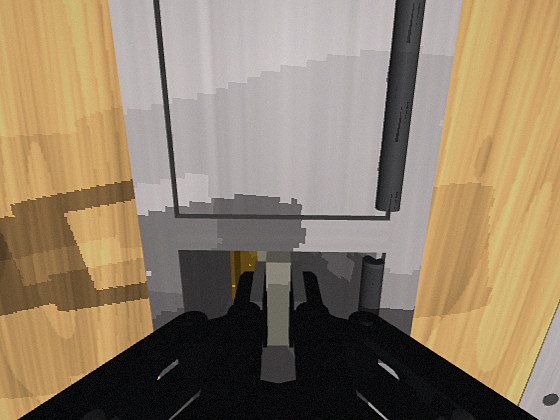

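```bash
python3 -m jog '[{"xyz":[0,0.004,0],"spin":0,"jaw":30},{"xyz":[0,0.002,0],"spin":0,"jaw":30},{"xyz":[0,0,0],"spin":0,"jaw":30},{"xyz":[0,0,0],"spin":0,"jaw":30}]'>/dev/null; python3 st.py
python3 - <<'E'
import cv2
from plant import imaging
cv2.imwrite("pics/wrist10.png",imaging.get_image("wrist")["color"])
E
```

```text
t 28.23 pos [0.5315 0.2131 0.137 ] yaw 0.075 tilt [-0.037  0.016] F [-6.5 -1.6  1.6] w 30.2 j6 0.19
shift/300 total [-0.0045  0.0178 -0.0041] rows 0.1  spin/(pi/4) 0.003 rows 0.0
[[-0.00536991 -0.03963575]]
```

View pics/wrist10.png

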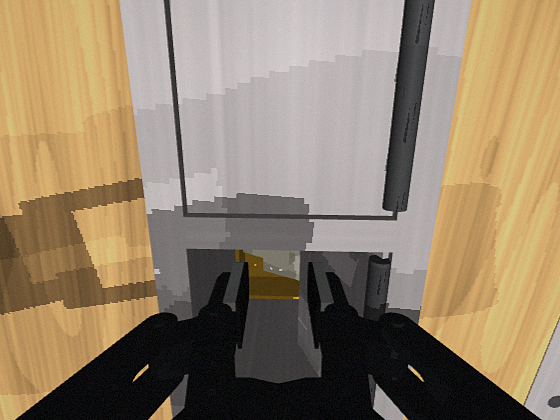

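Plate gone from the fingers and down in the tray. Lift out and check.

```bash
python3 -m jog '[{"xyz":[0,0,-0.04],"spin":0,"jaw":24},{"xyz":[0,0,-0.07],"spin":0,"jaw":24},{"xyz":[0,0,-0.1],"spin":0,"jaw":24},{"xyz":[0,0,-0.15],"spin":0,"jaw":24},{"xyz":[0,0,-0.15],"spin":0,"jaw":24},{"xyz":[0.1,0,-0.1],"spin":0,"jaw":24},{"xyz":[-0.1,0,0],"spin":0,"jaw":24},{"xyz":[-0.15,0,0],"spin":0,"jaw":24}]'; python3 -m jog '[{"xyz":[-0.15,0,0],"spin":0,"jaw":24},{"xyz":[-0.1,0,0],"spin":0,"jaw":24},{"xyz":[0,0,0],"spin":0,"jaw":24}]'
python3 - <<'E'
from h import *
import cv2
from plant import imaging
for n in("scene","side","wrist"): cv2.imwrite(f"pics/{n}11.png",imaging.get_image(n)["color"])
a=cv2.imread("pics/scene11.png")[140:310,130:420]; b=cv2.imread("pics/side11.png")[130:350,140:400]
cv2.imwrite("pics/c11.png",cv2.vconcat([cv2.resize(a,(520,300)),cv2.resize(b,(520,300))]))
E
```

```text
time: 29.28
position: [0.5486, 0.1678, 0.3366]
ee_rot: [-2.119, -2.296, -0.025]
force: [-0.3, -0.9, 0.1]
grip_width: 0.0243
time: 29.65
position: [0.5589, 0.0881, 0.3409]
ee_rot: [-2.133, -2.303, -0.046]
force: [-0.4, -0.7, -0.2]
grip_width: 0.0238
```

View pics/c11.png

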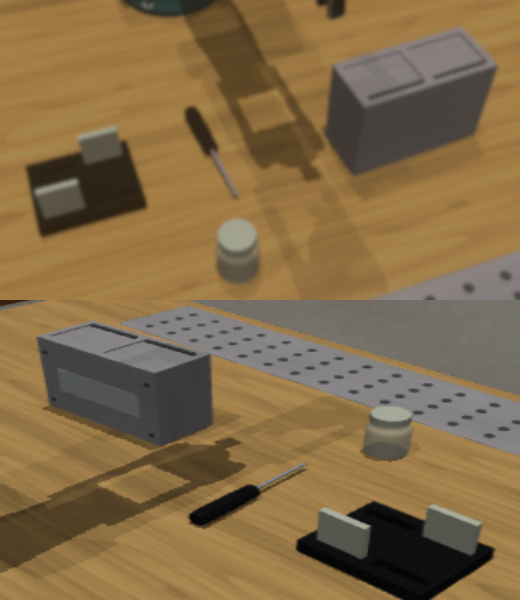

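View pics/wrist11.png

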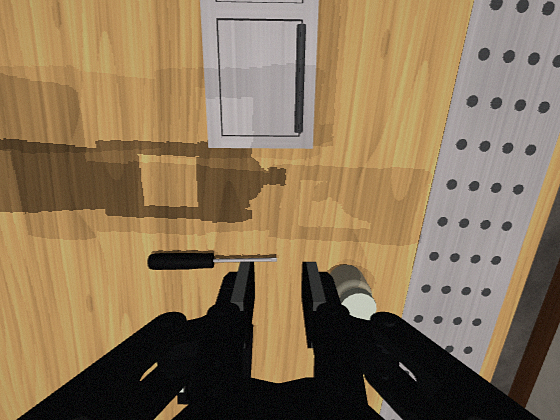

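The rack now holds only the two whole plates. Both flaps look shut, and the jar and screwdriver are still in place.

```bash
python3 -c "
from plant import ticket; print(ticket.finish_job())"
```

```text
the job is handed in; nothing more can be done
None
```

Both broken plates went through flap b, and I handed the job in at about 30 s on the robot's clock.

- **Choosing the flap:** flap a was solid after about 2.5 mm at 9–14 N. Flap b kept giving at about 2.4 N, so I used flap b.
- **Dropping the plates:** I carried each plate into slot b, so that the plate and then the fingers held the flap open. I let go with the fingers still down in the slot. After each release, the wrist camera showed nothing between the fingers and a plate lying in the tray.
- **Final checks:** in the last pictures both flaps look shut, the two whole plates are in the rack, and the jar and screwdriver look where they were at the start. I judged this by eye and did not measure positions. The gripper is clear of everything.
- **Deviations:**
    - The tool drifted as much as about 6° off vertical on the second carry. I brought it back to about 1° with a few up-and-down moves above the box before going into the slot.
    - During both releases there was about 6.5 N sideways on the fingers, most likely from the flap or its hinge.
    - The highest contact force I read was about 16 N in total, while pressing the full flap.

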